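# Line up change gears for the mesh check

## Robot

A 6-joint arm with a two-finger parallel gripper is mounted at the origin on the work surface. World frame = base frame: x ahead of the robot, y to its left, z up, the work surface at z = 0. Lengths are in mm, angles in rad, forces in N, time in s.
With the tool pointing down it reaches from about 400 to 925 mm from the base axis. Payload 12.5 kg.
Tool frame: the origin (TCP) lies at the very end of the fingers, on their centre line; the grasp point (between the pads) lies 19 mm behind it; z points along the fingers, y is the direction in which the jaws open and shut (so a half turn about z gives the same grasp; the last joint's range is limited). The gripper opens to 95 mm and grips with 3 to 60 N. Pads are 20 mm wide; open, the fingers measure 119 mm over their backs; the gripper's body (75 mm by 180 mm) begins 59 mm behind the grasp point.
Start: joints at [-1.246, 0.491, 1.559, -0, 1.092, -0.106], TCP at [261.023, -567.903, 214.661] pointing down, gripper open.
Joint ranges: [-3.1, 3.1], [-0.84, 2.19], [0.05, 2.79], [-1.13, 4.28], [0.06, 2.93], [-2.69, 2.69]. Speed limits (rad/s): [2.22, 2.22, 2.79, 3.14, 3.14, 3.14].

## Interface

Orientations are given as [roll, pitch, yaw] about the fixed x, y, z axes, in that order (R = Rz(yaw) Ry(pitch) Rx(roll)).
In Python, from cell import env gives the robot as it stands.
- The arm moves only by the shell command python3 -m pendant 'ROWS'. ROWS is JSON, a list that holds one entry, the list of rows, each a list of 5 numbers: the opening, from 0 (shut) to 1 (fully open), then the shift along the tool's x, y, z in m, then the turn about the tool's z in rad. A call has exactly 8 rows; each row is the pose to reach, as a shift and turn from the pose commanded when the call began, along the tool's axes at that moment; what a row does not reach only later rows make up. A row lasts 1/10 s, in which the tool goes at most 50 mm and 8.59 degrees, less where a joint would pass 70% of its speed; a pose out of reach is approached as far as the arm can. A call with a gripper value outside its range is refused whole. The fingers move at their own pace and stop on an object; the grip force is fixed at half the most. Time passes only in rows, so rows that repeat a pose let the fingers close, or fill a call up. It gives the time, the measured TCP pose, the force and the opening at its end, in the units of the state.
- env.state(): the state, without advancing time (a new reading comes with each control period).
- env.read_camera(name): name is "scene" or "top" or "wrist"; returns a dict with "image" (400x640x3 uint8, blue, green, red), "range_z" (400x640 float32, mm along the optical axis (not along the pixel's ray), 0 where there is no reading), "fx", "fy", "cx", "cy" (pixels), "dist" ([k1, k2, p1, p2, k3] as OpenCV has them; the pictures are not rectified), "rvec" (rotation vector, rad) and "tvec" (3), from world to camera coordinates, as OpenCV has them; the wrist camera has in their place "tool_from_camera" (4x4, takes a point from camera to tool coordinates, whose origin is the TCP and whose axes are the flange's). Camera axes: x right, y down, z forward; pixel columns grow to the right and rows downward; lengths in mm; the calibration is good to about 2 mm. A picture is of the moment at which its call begins: read the wrist's pose just before it.
- env.job_done(): hands the job in, once; it reports no verdict.
The state is a dict: "t": time; "joints": joint angles; "qvel": joint speeds; "tau": joint torques, N m; "eef_pos": TCP position; "tcp_rot": TCP orientation; "ft_force": force on the tool from outside, world axes, zero at the start; "moment": the same for the moment, N m; "opening": opening from 0.0 (shut) to 1.0 (fully open).
Only numpy, scipy, OpenCV 4.12 (cv2) and the standard library are available. Lean on these libraries where they do the work, as an engineer would, in place of code of your own. Each camera call takes 0.05 s, during which the arm holds its last target. There are 200 camera calls.

## Task

Lay out the four loose spur gears for the mesh check: one gear centred on each rubber pad of the rail, lying flat with its hub up, in order of size, with the smallest (fewest teeth) on the pad nearest the big master gear on its test post and the largest at the far end. Set each gear down, do not drop it, and let go of them all.

Things in the scene. Friction and masses are not known exactly. Their poses are not given: they have to be found in the camera images.
- gear_18: loose steel spur gear with 18 teeth, smallest of the four: outer diameter 40 mm, toothed disc 12 mm thick, on top of it a round central hub 24 mm in diameter and 28 mm tall (40 mm overall; all four have the same hub, the part to grip), about 130 g. Starts lying flat on the table, hub up. Origin at the centre of its underside, z up through the hub
- gear_24: loose steel spur gear with 24 teeth, second smallest of the four: outer diameter 52 mm, toothed disc 12 mm thick, on top of it a round central hub 24 mm in diameter and 28 mm tall (40 mm overall; all four have the same hub, the part to grip), about 190 g. Starts lying flat on the table, hub up. Origin at the centre of its underside, z up through the hub
- gear_30: loose steel spur gear with 30 teeth, second largest of the four: outer diameter 64 mm, toothed disc 12 mm thick, on top of it a round central hub 24 mm in diameter and 28 mm tall (40 mm overall; all four have the same hub, the part to grip), about 270 g. Starts lying flat on the table, hub up. Origin at the centre of its underside, z up through the hub
- gear_36: loose steel spur gear with 36 teeth, largest of the four: outer diameter 76 mm, toothed disc 12 mm thick, on top of it a round central hub 24 mm in diameter and 28 mm tall (40 mm overall; all four have the same hub, the part to grip), about 360 g. Starts lying flat on the table, hub up. Origin at the centre of its underside, z up through the hub
- pad_1: round black rubber pad 80 mm in diameter, first pad from the robot's left, at the +y end of the rail. The four pads lie 88 mm apart in a straight row on a fixed flat aluminium rail (96 x 372 mm, top 12 mm above the table) that stands roughly across the robot's front, turned by up to 9 degrees. Origin at the centre of the pad's underside; the pad is 3 mm thick, so its top is 3 mm above the origin and 15 mm above the table; z up
- pad_2: round black rubber pad 80 mm in diameter, second pad from the left. The four pads lie 88 mm apart in a straight row on a fixed flat aluminium rail (96 x 372 mm, top 12 mm above the table) that stands roughly across the robot's front, turned by up to 9 degrees. Origin at the centre of the pad's underside; the pad is 3 mm thick, so its top is 3 mm above the origin and 15 mm above the table; z up
- pad_3: round black rubber pad 80 mm in diameter, third pad from the left. The four pads lie 88 mm apart in a straight row on a fixed flat aluminium rail (96 x 372 mm, top 12 mm above the table) that stands roughly across the robot's front, turned by up to 9 degrees. Origin at the centre of the pad's underside; the pad is 3 mm thick, so its top is 3 mm above the origin and 15 mm above the table; z up
- pad_4: round black rubber pad 80 mm in diameter, fourth pad from the left, at the -y end of the rail. The four pads lie 88 mm apart in a straight row on a fixed flat aluminium rail (96 x 372 mm, top 12 mm above the table) that stands roughly across the robot's front, turned by up to 9 degrees. Origin at the centre of the pad's underside; the pad is 3 mm thick, so its top is 3 mm above the origin and 15 mm above the table; z up
- master: master gear, the big 48-tooth steel gear (100 mm in diameter) fixed flat on a test post with a square grey foot, 74 mm tall overall; it stands beyond one end of the rail, on the left or on the right, and is not moved. (A square black and silver motor 78 mm tall stands beyond the other end.) Origin at the centre of its foot, on the table
Mind the look-alikes: they are no part of the job. Leave any pink or purple look-alike of the gear_36 alone.

How it is judged:
By the outcome, as a careful person would: the job done as asked, in the order asked, and still so for the second after the job is handed in, with the robot touching nothing.
It also fails if it takes over 96 s, if anything falls off the work surface, if the arm or the gripper's body presses on something with over 40 N, if the wrist force passes 120 N, or if a joint passes its speed limit or range.

## Working session

There is one attempt and no reset: what is moved stays moved. The work goes in short steps, Python scripts to look and compute and a shell command to move; the robot and the scene stay as the last step left them, time stands still between calls to the robot, and variables do not carry over. Pictures are saved under pics/ and viewed, about 12 in all and at most 16, crops included, and the job is handed in when it is done.

```bash
ls; mkdir -p pics
python3 - <<'E'
from cell import env
import cv2,pickle
d={}
for n in("top","scene"):
    c=env.read_camera(n); cv2.imwrite(f"pics/{n}0.png",c["image"]); d[n]=c
    print(n,c["fx"],c["cx"],c["cy"],c["dist"],c["rvec"],c["tvec"])
pickle.dump(d,open("c0.pkl","wb"))
print(env.state())
E
```

```text
pics
top 412.24528600582437 315.9323053779507 193.63459955606362 [-0.09456821  0.          0.          0.          0.        ] [ 2.140107   -2.19376515  0.08822979] [1.35986837e-01 4.52504821e+02 1.16055264e+03]
scene 447.22760651256584 315.7383083454863 204.80875470735336 [0.00650358 0.         0.         0.         0.        ] [ 1.49482794  1.91821643 -0.92012994] [ 141.41358871 -257.2347196  1464.67501926]
{'t': 0.1, 'joints': array([-1.24561149e+00,  4.91469301e-01,  1.55939010e+00,  3.38866012e-07,
        1.09168692e+00, -1.05593493e-01]), 'qvel': array([-2.34853595e-03, -2.02354689e-03,  2.39890672e-05,  2.47284167e-04,
       -7.80032675e-04, -7.11585142e-04]), 'tau': array([ 4.71073654e-03, -6.13621688e+01, -2.58605665e+01,  6.94179442e-02,
        4.70067433e-02, -4.86775787e-05]), 'eef_pos': array([ 260.9424716 , -567.68686794,  214.1382596 ]), 'tcp_rot': array([-3.14064433e+00, -1.00812392e-04,  4.30778123e-01]), 'ft_force': array([ 0.17492364, -0.57934723, -0.47488122]), 'moment': array([ 0.01155827, -0.03631429, -0.00325407]), 'opening': 0.9999141026058354}
```

View pics/top0.png

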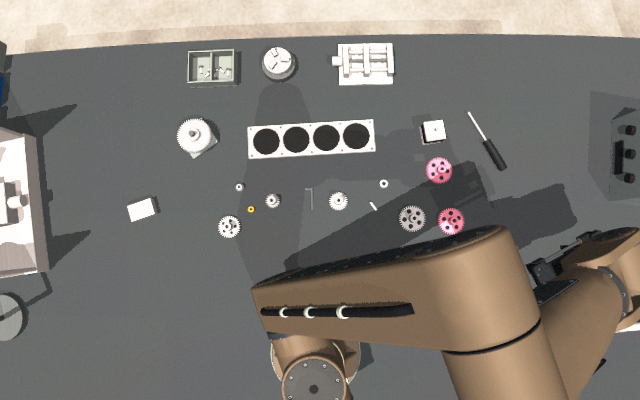

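View pics/scene0.png

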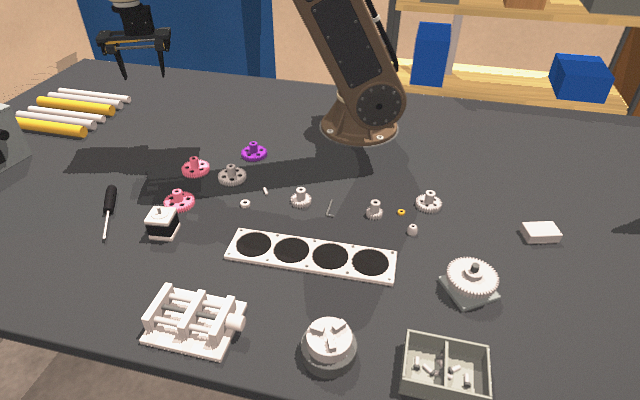

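The top view shows the rail with pads at about (266,140), (296,139), (326,137) and (356,136). The master is on the left (+y) at (196,135), so pad_1 takes gear_18. The candidate gears are at (272,201), (338,201), (229,227) and (412,218); the pink and purple ones are decoys. Next I'll measure positions and diameters.

```bash
cat > h.py <<'E'
import cv2,numpy as np
def cast(c,uv,z):
    K=np.array([[c["fx"],0,c["cx"]],[0,c["fy"],c["cy"]],[0,0,1]])
    n=cv2.undistortPoints(np.float64(uv).reshape(-1,1,2),K,np.float64(c["dist"]))[:,0]
    d=np.c_[n,np.ones(len(n))]
    if "rvec" in c: R=cv2.Rodrigues(np.float64(c["rvec"]))[0]; o=-R.T@np.float64(c["tvec"]).ravel(); d=d@R
    else: o=c["T"][:3,3]; d=d@c["T"][:3,:3].T
    return o+d*((z-o[2])/d[:,2])[:,None]
def cloud(c):
    v,u=np.mgrid[:400,:640]; K=np.array([[c["fx"],0,c["cx"]],[0,c["fy"],c["cy"]],[0,0,1]])
    n=cv2.undistortPoints(np.float64(np.c_[u.ravel(),v.ravel()]).reshape(-1,1,2),K,np.float64(c["dist"]))[:,0]
    p=np.c_[n,np.ones(len(n))]*c["range_z"].reshape(-1,1)
    if "rvec" in c: R=cv2.Rodrigues(np.float64(c["rvec"]))[0]; p=(p-np.float64(c["tvec"]).ravel())@R
    else: p=p@c["T"][:3,:3].T+c["T"][:3,3]
    return p.reshape(400,640,3)
E
python3 - <<'E'
import pickle,cv2,numpy as np
from h import *
c=pickle.load(open("c0.pkl","rb"))["top"]; P=cloud(c); g=cv2.cvtColor(c["image"],6)
for n,(u,v) in dict(g18=(272,201),g24=(338,201),g30=(229,227),g36=(412,218)).items():
    w=P[v-22:v+23,u-22:u+23].reshape(-1,3); w=w[np.hypot(*(w-cast(c,[[u,v]],20)[0])[:,:2].T)<48]
    h=w[w[:,2]>30]; d=w[(w[:,2]>7)]
    print(n,h.mean(0).round(1),len(h),np.percentile(h[:,2],90).round(1),"disc ext",(d[:,:2].max(0)-d[:,:2].min(0)).round(),d[:,:2].mean(0).round(),len(d))
m=((g<60)*255).astype('uint8')
pc=[]
for u,v in((266,140),(296,139),(326,137),(356,136)):
    l,lab,st,ce=cv2.connectedComponentsWithStats(m[v-18:v+19,u-18:u+19]); k=lab[18,18]
    uv=ce[k]+[u-18,v-18]; p=cast(c,[uv],15)[0]; pc.append(p); print("pad",p.round(1),st[k][2:], P[v,u].round(1))
print([np.linalg.norm(pc[i+1]-pc[i]).round(1) for i in range(3)])
print("purple",cast(c,[[439,170],[451,221]],40).round())
E
```

```text
g18 [436.6 117.3  39.3] 56 41.7 disc ext [38. 41.] [436. 116.] 117
g24 [431.2 -72.2  38.3] 54 41.0 disc ext [50. 49.] [431. -72.] 211
g30 [364.1 242.6  38.9] 59 42.5 disc ext [61. 63.] [364. 242.] 347
g36 [ 375.4 -285.2   38.8] 61 41.3 disc ext [75. 76.] [ 375. -285.] 490
pad [611.2 131.9  15. ] [ 25  25 494] [614.7 131.6  14.4]
pad [614.3  43.9  15. ] [ 25  25 497] [615.9  43.7  11. ]
pad [616.1 -43.7  15. ] [ 25  25 483] [617.7 -44.4  18.4]
pad [ 618.4 -131.7   15. ] [ 25  25 471] [ 620.1 -132.6   11.3]
[np.float64(88.0), np.float64(87.7), np.float64(88.0)]
purple [[ 509. -364.   40.]
 [ 363. -390.   40.]]
```

All the sizes match: disc spans are about 40, 50, 62 and 76 mm, and pad spacing is 88 mm. Next I move above gear_36, turning to yaw 90° so that tool x = world y and tool y = world x.

```bash
python3 -m pendant '[[[1,0.222,-0.209,0,-1.14],[1,0.222,-0.209,0,-1.14],[1,0.222,-0.209,0,-1.14],[1,0.222,-0.209,0,-1.14],[1,0.222,-0.209,0,-1.14],[1,0.222,-0.209,0,-1.14],[1,0.222,-0.209,0,-1.14],[1,0.222,-0.209,0,-1.14]]]'
cat >> h.py <<'E'
from cell import env
from scipy.spatial.transform import Rotation as Ro
def wrist():
    s=env.state(); c=env.read_camera("wrist"); T=np.eye(4); T[:3,:3]=Ro.from_euler("xyz",s["tcp_rot"]).as_matrix(); T[:3,3]=s["eef_pos"]
    c["T"]=T@np.array(c["tool_from_camera"]); return s,c
def hub(c,xy,z0=0,r=46):
    "hub centre and disc centre of a gear near xy standing on height z0"
    P=cloud(c).reshape(-1,3); P=P[(c["range_z"].ravel()>0)&(np.hypot(P[:,0]-xy[0],P[:,1]-xy[1])<r)]
    top=P[(P[:,2]>z0+33)&(P[:,2]<z0+48)]
    if len(top)<20: return None,len(top)
    a,rad=cv2.minEnclosingCircle(np.float32(np.percentile(top[:,:2],[0,100],axis=0)) if 0 else np.float32(top[:,:2]))
    d=P[(P[:,2]>z0+6)]; b,rb=cv2.minEnclosingCircle(np.float32(d[:,:2]))
    return dict(hub=np.round(a,1),rad=round(rad,1),mean=top.mean(0).round(1),disc=np.round(b,1),rdisc=round(rb,1),n=len(top))
E
python3 - <<'E'
from h import *
s,c=wrist(); print(s["eef_pos"],s["tcp_rot"]); cv2.imwrite("pics/w1.png",c["image"]); print(c["tool_from_camera"])
print(hub(c,(375,-285)))
E
```

```text
t: 0.9
eef_pos: [376.0, -283.5, 214.7]
tcp_rot: [-3.142, -0.0, 1.579]
ft_force: [-0.4, -0.2, -0.0]
opening: 1.001
[ 376.00840584 -283.53575736  214.74650282] [-3.14157689e+00 -5.76296990e-05  1.57947604e+00]
[[ 4.83256806e-05 -9.60015535e-01 -2.79946726e-01  7.85079957e+01]
 [ 9.99999946e-01 -4.49838388e-05  3.26886702e-04 -2.53469532e-01]
 [-3.26409391e-04 -2.79946727e-01  9.60015481e-01 -1.68979888e+02]
 [ 0.00000000e+00  0.00000000e+00  0.00000000e+00  1.00000000e+00]]
{'hub': array([ 376. , -288.3]), 'rad': 12.0, 'mean': array([ 375.9, -287.7,   38.8]), 'disc': array([ 375.1, -281.7]), 'rdisc': 44.4, 'n': 370}
```

View pics/w1.png

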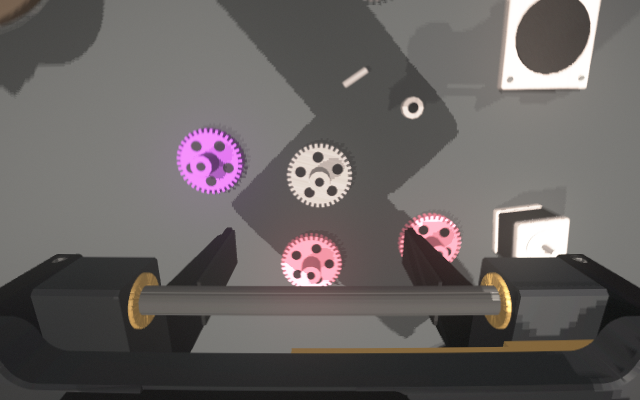

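The wrist view shows gear_36 (grey) centred at (319,175), with the purple and pink decoys clear of the fingers. The hub measures (376,-288), within 3 mm of the top camera. Now I descend and grip.

```bash
python3 -m pendant '[[[0.55,-0.003,0,0.05,0],[0.55,-0.003,0,0.1,0],[0.55,-0.003,0,0.15,0],[0.55,-0.003,0,0.185,0],[0.55,-0.003,0,0.198,0],[0.55,-0.003,0,0.198,0],[0,-0.003,0,0.198,0],[0,-0.003,0,0.198,0]]]'
```

```text
t: 1.75
eef_pos: [375.8, -288.7, 17.6]
tcp_rot: [3.141, 0.001, 1.57]
ft_force: [0.9, 0.3, -0.5]
opening: 0.437
```

```bash
python3 -m pendant '[[[0,0,0,0,0],[0,0,0,0,0],[0,0,0,0,0],[0,0,0,0,0],[0,0,0,0,0],[0,0,0,-0.03,0],[0,0,0,-0.07,0],[0,0,0,-0.1,0]]]'
```

```text
t: 2.55
eef_pos: [375.3, -288.1, 118.3]
tcp_rot: [-3.142, 0.0, 1.571]
ft_force: [0.6, -0.4, -3.8]
opening: 0.248
```

```bash
python3 -m pendant '[[[0,0.026,0.040,0,0],[0,0.052,0.081,0,0],[0,0.078,0.122,0,0],[0,0.104,0.162,0,0],[0,0.130,0.203,0,0],[0,0.156,0.243,0,0],[0,0.156,0.243,0,0],[0,0.156,0.243,0,0]]]'
python3 - <<'E'
from h import *
s,c=wrist(); print(s["eef_pos"],s["tcp_rot"]); cv2.imwrite("pics/w2.png",c["image"])
g=cv2.cvtColor(c["image"],6); P=cloud(c)
m=((g<60)&(P[...,2]<20)&(P[...,2]>8)).astype('uint8')
l,lab,st,ce=cv2.connectedComponentsWithStats(m)
for k in range(1,l):
    if st[k,4]>1500: print(ce[k].round(),st[k],cast(c,[ce[k]],15)[0].round(1))
E
```

```text
t: 3.35
eef_pos: [618.2, -131.3, 115.8]
tcp_rot: [-3.14, -0.0, 1.573]
ft_force: [-1.9, -1.1, -4.6]
opening: 0.247
[ 618.17954277 -131.26963686  115.76451646] [-3.13978643e+00 -3.82612494e-04  1.57264630e+00]
[325. 107.] [ 271   66   99   73 3868] [622.6 -56.6  15. ]
```

View pics/w2.png

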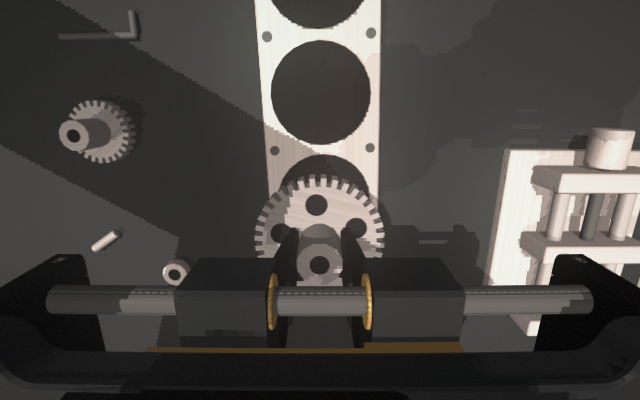

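The wrist view shows gear_36 held, with its hub top at (319,265) and disc spanning u 255–384. Pad 3 is the circle at u 271–370, v 40–144. I'll cross-check both.

Run:
```python
from h import *
s,c=wrist(); z=s["eef_pos"][2]; print(s["eef_pos"])
print("pad3",cast(c,[[320.5,92],[271,92],[370,92],[320,40],[320,144]],15).round(1))
print("hubtop",cast(c,[[319.5,265]],z+23).round(1), "bottom edge",cast(c,[[319.5,174.5]],z-5).round(1),cast(c,[[255,236],[384,236]],z-5).round(1))
```

```text
[ 617.55986495 -132.02518067  115.96861492]
pad3 [[618.2 -46.1  15. ]
 [579.  -46.1  15. ]
 [657.3 -46.   15. ]
 [617.7  -8.2  15. ]
 [617.8 -87.1  15. ]]
hubtop [[ 617.6 -131.5  139. ]] bottom edge [[617.5 -91.7 111. ]] [[ 580.3 -127.9  111. ]
 [ 654.7 -127.8  111. ]]
```

Both cameras agree on the relative motion: gear to pad 4 is 153.5 mm in y and 243–244 mm in x. I'll correct by -3 mm in y and +1 mm in x, then set the gear down.

```bash
python3 -m pendant '[[[0,-0.003,0.001,0.03,0],[0,-0.003,0.001,0.06,0],[0,-0.003,0.001,0.075,0],[0,-0.003,0.001,0.080,0],[0,-0.003,0.001,0.082,0],[0,-0.003,0.001,0.083,0],[0,-0.003,0.001,0.083,0],[0,-0.003,0.001,0.083,0]]]'
```

```text
t: 4.25
eef_pos: [619.8, -135.4, 34.5]
tcp_rot: [3.14, 0.0, 1.571]
ft_force: [0.3, 0.5, -4.4]
opening: 0.244
```

```bash
python3 -m pendant '[[[0,0,0,0.0005,0],[0,0,0,0.001,0],[0,0,0,0.0015,0],[0,0,0,0.002,0],[0,0,0,0.002,0],[0,0,0,0.002,0],[0,0,0,0.002,0],[0,0,0,0.002,0]]]'
```

```text
t: 5.05
eef_pos: [619.5, -135.3, 32.4]
tcp_rot: [3.141, 0.0, 1.571]
ft_force: [-2.9, 0.5, 4.7]
opening: 0.245
```

In contact, so I release and lift.

```bash
python3 -m pendant '[[[0.55,0,0,0,0],[0.55,0,0,0,0],[0.55,0,0,0,0],[0.55,0,0,0,0],[0.55,0,0,-0.02,0],[0.55,0,0,-0.06,0],[0.55,0,0,-0.11,0],[0.55,0,0,-0.148,0]]]'
python3 - <<'E'
from h import *
s,c=wrist(); print(s["eef_pos"])
print(hub(c,(619,-135),15,42)); print("g24",hub(c,(431,-72)))
E
```

```text
t: 5.85
eef_pos: [619.7, -135.4, 182.3]
tcp_rot: [3.14, 0.001, 1.571]
ft_force: [1.8, -0.9, -0.2]
opening: 0.551
[ 619.70849146 -135.37734259  182.28880513]
{'hub': array([ 619.5, -134.8]), 'rad': 12.1, 'mean': array([ 619.6, -134.3,   53.8]), 'disc': array([ 618.9, -132.1]), 'rdisc': 40.8, 'n': 497}
g24 {'hub': array([432.1, -77.1]), 'rad': 13.1, 'mean': array([433.3, -76.3,  38.5]), 'disc': array([431.7, -76.6]), 'rdisc': 26.6, 'n': 573}
```

Gear_36 is standing upright on pad 4 (hub top at z 54, centre 619.5,-134.8). Next is gear_24, approached from above.

```bash
python3 -m pendant '[[[0.55,0.015,-0.047,0,0],[0.55,0.030,-0.094,0,0],[0.55,0.045,-0.141,0,0],[0.55,0.059,-0.188,0,0],[0.55,0.059,-0.188,0.04,0],[0.55,0.059,-0.188,0.06,0],[0.55,0.059,-0.188,0.06,0],[0.55,0.059,-0.188,0.06,0]]]'
python3 - <<'E'
from h import *
s,c=wrist(); print(s["eef_pos"])
print("g24",hub(c,(431,-74)))
E
```

```text
t: 6.7
eef_pos: [431.7, -76.4, 119.9]
tcp_rot: [-3.141, -0.0, 1.571]
ft_force: [0.3, 0.7, 0.6]
opening: 0.55
[431.72762876 -76.39612281 119.85124857]
g24 {'hub': array([432.1, -76.2]), 'rad': 12.0, 'mean': array([432. , -75.4,  38.7]), 'disc': array([430.6, -59.5]), 'rdisc': 43.2, 'n': 681}
```

```bash
python3 -m pendant '[[[0.55,0,0,0.045,0],[0.55,0,0,0.085,0],[0.55,0,0,0.1,0],[0.55,0,0,0.102,0],[0.55,0,0,0.102,0],[0,0,0,0.102,0],[0,0,0,0.102,0],[0,0,0,0.102,0]]]'; python3 -m pendant '[[[0,0,0,0,0],[0,0,0,0,0],[0,0,0,0,0],[0,0,0,0,0],[0,0,0,-0.02,0],[0,0,0,-0.05,0],[0,0,0,-0.08,0],[0,0,0,-0.1,0]]]'
```

```text
t: 7.55
eef_pos: [431.9, -76.4, 18.5]
tcp_rot: [3.14, 0.001, 1.571]
ft_force: [0.3, 0.2, 0.4]
opening: 0.357
t: 8.35
eef_pos: [431.5, -76.3, 119.3]
tcp_rot: [3.141, 0.0, 1.571]
ft_force: [0.4, -0.5, -2.1]
opening: 0.246
```

```bash
python3 -m pendant '[[[0,0.026,0.041,0,0],[0,0.052,0.082,0,0],[0,0.078,0.123,0,0],[0,0.104,0.164,0,0],[0,0.117,0.1835,0,0],[0,0.117,0.1835,0.04,0],[0,0.117,0.1835,0.07,0],[0,0.117,0.1835,0.075,0]]]'; python3 -m pendant '[[[0,0,0,0.003,0],[0,0,0,0.006,0],[0,0,0,0.0085,0],[0,0,0,0.01,0],[0,0,0,0.01,0],[0,0,0,0.01,0],[0,0,0,0.01,0],[0,0,0,0.01,0]]]'
```

```text
t: 9.15
eef_pos: [613.0, 40.9, 39.2]
tcp_rot: [-3.135, -0.0, 1.571]
ft_force: [-0.0, 0.4, -1.7]
opening: 0.246
t: 9.95
eef_pos: [615.2, 40.6, 33.1]
tcp_rot: [3.141, 0.0, 1.571]
ft_force: [-1.1, -0.9, 3.8]
opening: 0.245
```

```bash
python3 -m pendant '[[[0.55,0,0,0,0],[0.55,0,0,0,0],[0.55,0,0,0,0],[0.55,0,0,0,0],[0.55,0,0,-0.02,0],[0.55,0,0,-0.06,0],[0.55,0,0,-0.11,0],[0.55,0,0,-0.148,0]]]'
python3 - <<'E'
from h import *
s,c=wrist(); print(s["eef_pos"])
print(hub(c,(615,40),15,38)); print("g18",hub(c,(436,115),0,35)); cv2.imwrite("pics/w3.png",c["image"])
E
```

```text
t: 10.75
eef_pos: [615.2, 40.7, 183.2]
tcp_rot: [3.14, 0.0, 1.571]
ft_force: [1.2, 0.7, -0.3]
opening: 0.55
[615.16209022  40.7374115  183.22112144]
{'hub': array([615.3,  40.5]), 'rad': 12.0, 'mean': array([615.3,  41.4,  53.8]), 'disc': array([615.2,  50.8]), 'rdisc': 36.4, 'n': 488}
g18 {'hub': array([437.5, 113.6]), 'rad': 12.4, 'mean': array([438.2, 113.5,  38.5]), 'disc': array([436.8, 113.2]), 'rdisc': 20.8, 'n': 577}
```

View pics/w3.png

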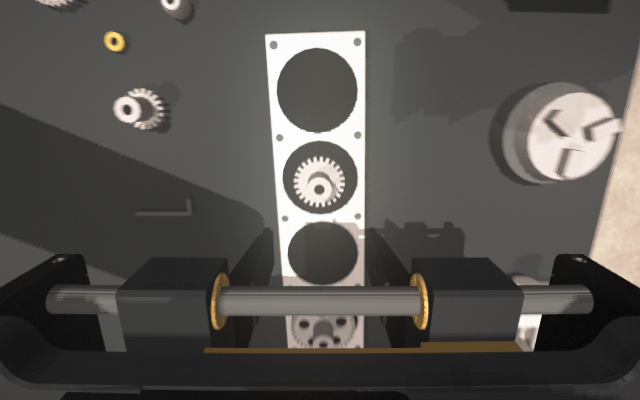

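The view shows gear_24 on pad 2 (disc about (319,181), pad about (319,177)), centred to the eye. Pad 1 is at about (317,90) and gear_18 at (127,110). I'll fetch gear_18 next.

```bash
python3 -m pendant '[[[0.55,0.018,-0.045,0,0],[0.55,0.037,-0.09,0,0],[0.55,0.055,-0.135,0,0],[0.55,0.073,-0.178,0,0],[0.55,0.073,-0.178,0.04,0],[0.55,0.073,-0.178,0.06,0],[0.55,0.073,-0.178,0.06,0],[0.55,0.073,-0.178,0.06,0]]]'
python3 - <<'E'
from h import *
s,c=wrist(); print(s["eef_pos"])
print("g18",hub(c,(437,114),0,30))
c0=dict(c); T=np.array(c["T"]); T=T.copy(); T[:3,3]+=np.array([615.2,40.7,183.2])-s["eef_pos"]; c0["T"]=T
print("pads 2,1 from the last view",cast(c0,[[319.5,177.5],[317,90]],15).round(1))
E
```

```text
t: 11.6
eef_pos: [437.2, 113.7, 120.8]
tcp_rot: [-3.141, 0.0, 1.571]
ft_force: [0.3, 0.2, -0.0]
opening: 0.55
[437.1855632  113.70044769 120.83264479]
g18 {'hub': array([437.2, 113.5]), 'rad': 12.0, 'mean': array([437.1, 114.3,  38.8]), 'disc': array([437., 114.]), 'rdisc': 30.0, 'n': 670}
pads 2,1 from the last view [[615.3  41.9  15. ]
 [612.8 130.3  15. ]]
```

```bash
python3 -m pendant '[[[0.55,0,0,0.045,0],[0.55,0,0,0.085,0],[0.55,0,0,0.1,0],[0.55,0,0,0.102,0],[0.55,0,0,0.102,0],[0,0,0,0.102,0],[0,0,0,0.102,0],[0,0,0,0.102,0]]]'; python3 -m pendant '[[[0,0,0,0,0],[0,0,0,0,0],[0,0,0,0,0],[0,0,0,0,0],[0,0,0,-0.02,0],[0,0,0,-0.05,0],[0,0,0,-0.08,0],[0,0,0,-0.1,0]]]'
```

```text
t: 12.45
eef_pos: [437.4, 113.7, 19.5]
tcp_rot: [3.14, -0.0, 1.571]
ft_force: [-0.0, -0.6, -0.5]
opening: 0.352
t: 13.25
eef_pos: [437.1, 113.7, 120.3]
tcp_rot: [3.14, -0.0, 1.571]
ft_force: [1.6, -0.5, -1.1]
opening: 0.241
```

```bash
python3 -m pendant '[[[0,0.004,0.043,0,0],[0,0.008,0.086,0,0],[0,0.012,0.129,0,0],[0,0.016,0.1756,0,0],[0,0.016,0.1756,0.02,0],[0,0.016,0.1756,0.05,0],[0,0.016,0.1756,0.07,0],[0,0.016,0.1756,0.075,0]]]'; python3 -m pendant '[[[0,0,0,0.003,0],[0,0,0,0.006,0],[0,0,0,0.0085,0],[0,0,0,0.01,0],[0,0,0,0.01,0],[0,0,0,0.01,0],[0,0,0,0.01,0],[0,0,0,0.01,0]]]'
```

```text
t: 14.05
eef_pos: [611.2, 129.5, 41.1]
tcp_rot: [-3.137, 0.001, 1.571]
ft_force: [-0.7, 0.0, -0.7]
opening: 0.247
t: 14.85
eef_pos: [612.8, 129.7, 34.1]
tcp_rot: [3.141, -0.0, 1.571]
ft_force: [-1.5, 0.3, 3.8]
opening: 0.245
```

In contact. I release, lift, and head for gear_30.

```bash
python3 -m pendant '[[[0.55,0,0,0,0],[0.55,0,0,0,0],[0.55,0,0,0,0],[0.55,0,0,0,0],[0.55,0,0,-0.02,0],[0.55,0,0,-0.06,0],[0.55,0,0,-0.11,0],[0.55,0,0,-0.146,0]]]'
python3 - <<'E'
from h import *
s,c=wrist(); print(s["eef_pos"]); print(hub(c,(613,130),15,38)); print("g30",hub(c,(364,241),0,42))
E
python3 -m pendant '[[[0.55,0.018,-0.042,0,0],[0.55,0.037,-0.085,0,0],[0.55,0.056,-0.128,0,0],[0.55,0.075,-0.171,0,0],[0.55,0.093,-0.213,0,0],[0.55,0.109,-0.249,0.02,0],[0.55,0.109,-0.249,0.06,0],[0.55,0.109,-0.249,0.06,0]]]'
python3 - <<'E'
from h import *
s,c=wrist(); print(s["eef_pos"]); print("g30",hub(c,(364,241),0,42))
E
```

```text
t: 15.65
eef_pos: [612.8, 129.7, 182.4]
tcp_rot: [3.14, -0.0, 1.571]
ft_force: [0.4, 0.4, -0.1]
opening: 0.544
[612.84551204 129.73659161 182.39071736]
{'hub': array([613. , 129.5]), 'rad': 11.9, 'mean': array([612.9, 130.1,  53.8]), 'disc': array([613., 140.]), 'rdisc': 36.5, 'n': 491}
g30 {'hub': array([365.3, 240.5]), 'rad': 13.1, 'mean': array([367. , 240.9,  38.4]), 'disc': array([365.6, 240.4]), 'rdisc': 33.5, 'n': 640}
t: 16.5
eef_pos: [361.4, 238.4, 117.1]
tcp_rot: [-3.136, 0.002, 1.572]
ft_force: [-0.2, 1.0, -0.2]
opening: 0.551
[361.35959536 238.36279058 117.05979407]
g30 {'hub': array([365.4, 241.4]), 'rad': 11.9, 'mean': array([365.4, 242.1,  38.7]), 'disc': array([363.8, 248.7]), 'rdisc': 39.7, 'n': 695}
```

```bash
python3 -m pendant '[[[0.55,0.0015,0.0015,0.035,0],[0.55,0.0015,0.0015,0.08,0],[0.55,0.0015,0.0015,0.1,0],[0.55,0.0015,0.0015,0.103,0],[0.55,0.0015,0.0015,0.103,0],[0,0.0015,0.0015,0.103,0],[0,0.0015,0.0015,0.103,0],[0,0.0015,0.0015,0.103,0]]]'; python3 -m pendant '[[[0,0,0,0,0],[0,0,0,0,0],[0,0,0,0,0],[0,0,0,0,0],[0,0,0,-0.02,0],[0,0,0,-0.06,0],[0,0,0,-0.11,0],[0,0,0,-0.15,0]]]'
```

```text
t: 17.35
eef_pos: [365.6, 240.4, 17.6]
tcp_rot: [3.14, -0.001, 1.571]
ft_force: [-1.1, -0.3, 0.1]
opening: 0.353
t: 18.15
eef_pos: [364.7, 240.1, 168.8]
tcp_rot: [3.141, 0.0, 1.571]
ft_force: [0.2, 1.1, -3.0]
opening: 0.249
```

```bash
python3 -m pendant '[[[0,-0.036,0.032,0,0],[0,-0.072,0.063,0,0],[0,-0.108,0.095,0,0],[0,-0.144,0.126,0,0],[0,-0.18,0.158,0,0],[0,-0.216,0.189,0,0],[0,-0.252,0.221,0,0],[0,-0.287,0.252,0,0]]]'; python3 -m pendant '[[[0,0,0,0,0],[0,0,0,0,0],[0,0,0,0.03,0],[0,0,0,0.07,0],[0,0,0,0.11,0],[0,0,0,0.125,0],[0,0,0,0.125,0],[0,0,0,0.125,0]]]'
```

```text
t: 18.95
eef_pos: [617.8, -48.6, 166.2]
tcp_rot: [-3.141, -0.0, 1.57]
ft_force: [0.2, 1.0, -2.7]
opening: 0.244
t: 19.75
eef_pos: [617.6, -46.4, 43.0]
tcp_rot: [3.14, 0.0, 1.571]
ft_force: [0.3, 1.1, -2.4]
opening: 0.249
```

```bash
python3 -m pendant '[[[0,0,0,0.003,0],[0,0,0,0.006,0],[0,0,0,0.0085,0],[0,0,0,0.0105,0],[0,0,0,0.0105,0],[0,0,0,0.0105,0],[0,0,0,0.0105,0],[0,0,0,0.0105,0]]]'
```

```text
t: 20.55
eef_pos: [617.2, -46.9, 32.1]
tcp_rot: [3.141, 0.0, 1.571]
ft_force: [-2.7, 0.7, 6.8]
opening: 0.248
```

```bash
python3 -m pendant '[[[0.55,0,0,0,0],[0.55,0,0,0,0],[0.55,0,0,0,0],[0.55,0,0,0,0],[0.55,0,0,-0.02,0],[0.55,0,0,-0.06,0],[0.55,0,0,-0.11,0],[0.55,0,0,-0.16,0]]]'; python3 -m pendant '[[[0.55,0,-0.04,-0.03,0],[0.55,0,-0.08,-0.06,0],[0.55,0,-0.12,-0.08,0],[0.55,0,-0.16,-0.08,0],[0.55,0,-0.2,-0.08,0],[0.55,0,-0.2,-0.08,0],[0.55,0,-0.2,-0.08,0],[0.55,0,-0.2,-0.08,0]]]'
python3 - <<'E'
from h import *
c=env.read_camera("top"); P=cloud(c)
im=c["image"]; cv2.imwrite("pics/top1.png",cv2.resize(im[90:250,180:440],None,fx=3,fy=3,interpolation=cv2.INTER_CUBIC))
for n,p in dict(pad1=(611.2,131.9),pad2=(614.3,43.9),pad3=(616.1,-43.7),pad4=(618.4,-131.7)).items():
    h=hub(c,p,15,44); print(n,p,h)
s=env.read_camera("scene"); cv2.imwrite("pics/scene1.png",cv2.resize(s["image"][200:320,190:520],None,fx=2.4,fy=2.4))
E
```

```text
t: 21.35
eef_pos: [616.7, -46.7, 192.6]
tcp_rot: [-3.141, -0.0, 1.571]
ft_force: [0.1, 0.1, 0.0]
opening: 0.549
t: 22.15
eef_pos: [417.9, -46.9, 271.2]
tcp_rot: [3.141, 0.0, 1.571]
ft_force: [0.6, 0.5, -0.0]
opening: 0.553
pad1 (611.2, 131.9) {'hub': array([612.8, 130.7]), 'rad': 12.0, 'mean': array([612.3, 130.5,  53.5]), 'disc': array([612.3, 131.6]), 'rdisc': 20.1, 'n': 56}
pad2 (614.3, 43.9) {'hub': array([615.3,  44.4]), 'rad': 12.0, 'mean': array([614.6,  44.6,  54.5]), 'disc': array([614.2,  44.3]), 'rdisc': 25.8, 'n': 55}
pad3 (616.1, -43.7) {'hub': array([616.8, -41.4]), 'rad': 12.1, 'mean': array([616.8, -42.1,  54. ]), 'disc': array([617.8, -41.6]), 'rdisc': 32.5, 'n': 55}
pad4 (618.4, -131.7) {'hub': array([ 619.3, -131.4]), 'rad': 11.8, 'mean': array([ 618.9, -131. ,   53.4]), 'disc': array([ 619.2, -131.3]), 'rdisc': 38.3, 'n': 56}
```

View pics/top1.png

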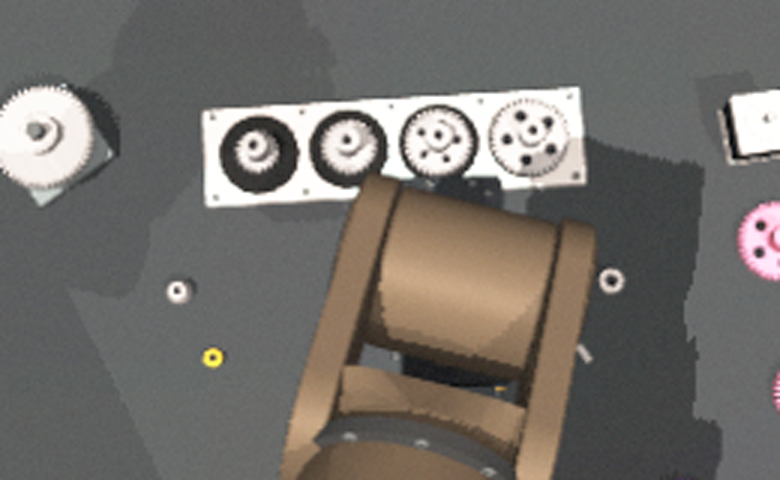

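View pics/scene1.png

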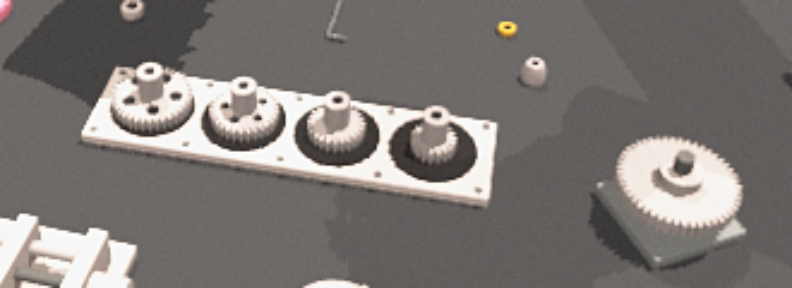

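The crop views show 18, 24, 30 and 36 in order from the master, each flat with its hub up and within about 2.5 mm of its pad centre.

```bash
python3 -c "
from cell import env
print(env.job_done())"
```

```text
the job is handed in; nothing more can be done
None
```

The four gears are laid out on the rail in order of size: gear_18 on pad_1 beside the master, then gear_24, gear_30 and gear_36 on pads 2 to 4. I lowered each one until it touched its pad, then let go. The job was handed in at about 22 s, with the gripper empty and retracted.

- **Top camera, final check:** all four hub tops are at z 53–55 mm (55 expected), so the gears lie flat with hubs up. Their centres are within about 2.5 mm of the pad centres; gear_30 on pad_3 is furthest off.
- **Forces:** no reading I took at the end of a move went above about 7 N. Forces during the moves were not logged.
- **Disagreement:** the wrist camera and the top camera differed by 3–4 mm in y. I allowed for it by working out each move from one camera at a time. The look-alikes were not touched.

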